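# Ready the feeding dishes and hold the sticking cage gate ajar

## Task

We are about to feed the rearing cage. Push the three white dishes on the grey tray back against its raised back rim in a row, evenly spaced with about a finger's width between neighbours; then open the cage gate, whose barrel bolt sags: lift the bolt's nose over the keeper's bent-up lip as you draw it, without forcing it against the keeper. Pull the gate about 25 degrees open and finish while holding it there (its spring hinges would shut it), leaving the bottle, the beaker and the slide box alone.

Things in the scene. Friction and masses are not known exactly. Their poses are not given: they have to be found in the camera images.
- tray: Fixed shallow tray of grey enamelled steel, 170 x 250 mm, floor 3 mm thick. Origin under its centre, on the bench; its x points to the raised back rim (away from the robot), y to its left. The back rim is 16 mm high, its inner face at x = +81 mm; the other three rims are 6 mm high and 3 mm thick.
- dish_1_center (a point): Centre, half-way up, of the left (+y) feeding dish: white ceramic, open, round, 46 mm across, 18 mm high, about 50 g, loose on the tray.
- dish_2_center (a point): Centre of the middle dish, the same as the others.
- dish_3_center (a point): Centre of the right (-y) dish, the same as the others.
- cage: Fixed wire cage of aluminium, 220 mm deep (x), 300 mm wide (y), 235 mm high. Origin under its centre, on the bench; its gate side looks to its -x, towards the robot; z up.
- gate (a joint): Opening of the gate in rad, 0 shut. The gate, 226 mm wide, 200 mm high, 12 mm thick, turns about an upright hinge at its right (-y) end; its free stile swings to the cage's -x, turning counter-clockwise seen from above. Spring hinges pull it shut: about 0.14 N m when shut, 0.54 N m at 0.45 rad.
- gate_hinge (a point): Point on the gate's upright hinge axis, at the bolt's height (205 mm).
- bolt_slide (a joint): How far the bolt is drawn in m, 0 to 0.042: it slides along the gate from the free stile towards the hinge (the cage's -y while the gate is shut), with about 1 N of friction. Drawn 0.024 or more it is clear of the keeper.
- bolt (a joint): How far the bolt is lifted in rad, 0 (sagging under its own weight, rod 0.05 rad below level) to 0.13 (stopped by the worn staple). The rod pivots at its tail, 100 mm from the knob and 185 mm from the nose, so 0.01 rad is 1 mm at the knob. Below 0.045 the nose is caught behind the lip; from 0.06 it passes over. It falls back if let go.
- bolt_knob (a point): Centre of the bolt's knob: a plain steel cylinder 21 mm across and 24 mm long, its axis square to the gate, standing out from the gate's face (centre 44 mm in front of the face, about 200 mm above the bench; 50 mm in front of the hinge axis and 160 mm along the gate from it when not drawn). Free air below it.
- bolt_nose (a point): Lower end of the nose at the rod's tip: a stub turned down 10 mm below the 10 mm rod, hanging behind the keeper's lip.
- keeper: Fixed J-shaped steel keeper on the cage's left jamb, open at the top: a front wall stops the bolt moving towards the robot, and its gate-side edge is bent up to a lip. Origin on the gate's hinge axis at the bolt's level height; axes as the cage's.
- keeper_lip (a point): Middle of the upper edge of the keeper's bent-up lip (18 mm wide, 4 mm thick).
- bottle: Amber bottle, 54 mm across, 125 mm high, origin at its foot; bystander.
- beaker: White tapered beaker, 66 mm across the rim, 85 mm high, origin at its foot; bystander.
- slide_box: Grey slide box, 55 x 70 x 30 mm, origin under its centre; bystander.
There are look-alikes about, which are no part of the job. What is shaped like the part that bears dish_1_center but red is not meant. What is shaped like the part that bears dish_3_center but pink is not meant.

How it is judged:
By the outcome, as a careful person would: the job done as asked, in the order asked, and still so for the second after the job is handed in, while the arm keeps its last pose, push and grip.
It also fails if it takes over 61 s, if anything falls off the work surface, if the arm or the gripper's body presses on something with over 40 N, if the wrist force passes 120 N, or if a joint passes its speed limit or range.

## Robot

A 6-joint arm with a two-finger parallel gripper is mounted at the origin on the work surface. World frame = base frame: x ahead of the robot, y to its left, z up, the work surface at z = 0. Lengths are in m, angles in rad, forces in N, time in s.
With the tool pointing down it reaches from about 0.275 to 0.825 m from the base axis. Payload 5.2 kg.
Tool frame: the origin (TCP) lies midway between the tips of the shut fingers; the grasp point (between the pads) lies 19 mm behind it; z points along the fingers, x is the direction in which the jaws open and shut, and the axes are right-handed (so a half turn about z gives the same grasp; the last joint's range is limited). The gripper opens to 93 mm and grips with 3 to 60 N. Pads are 15 mm wide; open, the fingers measure 128 mm over their backs; the gripper's body (75 mm by 188 mm) begins 65 mm behind the grasp point.
Start: joints at [-1.434, 0.259, 1.535, -0, 1.348, -0.203], TCP at [0.183, -0.519, 0.219] pointing down, gripper open.
Joint ranges: [-3.14, 3.14], [-0.91, 2.08], [0.19, 2.58], [-1.22, 4.36], [0.22, 2.71], [-3.12, 3.12]. Speed limits (rad/s): [2.57, 2.57, 3.14, 3.14, 3.14, 3.14].

## Interface

Orientations are given as [roll, pitch, yaw] about the fixed x, y, z axes, in that order (R = Rz(yaw) Ry(pitch) Rx(roll)).
In Python, from station import bot, capture, camera_info gives the robot as it stands. The module is installed in compiled form; this text tells all that it offers.
- The arm moves only by the tool send_rows, never from a script. Its argument "targets" is a list of rows, each an object with "slide": the shift along the tool's x, y, z in mm, a list of three; "spin": the turn about the tool's z in degrees; "hand": the finger opening in mm, from 0 to 93. A call has 1 to 8 rows; each row shifts and turns the commanded pose from where the row before left it, along the tool's axes as they then stand; what a row does not reach is not made up. A row lasts 1/12 s, in which the tool goes at most 41.7 mm and 7.16 degrees, less where a joint would pass 70% of its speed; a pose out of reach is approached as far as the arm can. A call is refused whole if a number of a shift passes 41.7 or a number of a turn 7.16, either way. A call with a gripper value outside its range is refused whole. The fingers move at their own pace and stop on an object; "grip_force" is the grip in N (left out, the last holds). Time passes only in rows, so rows that do not move let the fingers close. It gives the time, the measured TCP pose, the force and the opening at its end, in the units of the state.
- bot.get_obs(): the state, without advancing time (a new reading comes with each control period).
- capture(name): name is "side" or "top" or "wrist"; returns the picture (384x512x3 uint8, red, green, blue); there is no depth.
- camera_info(name): a dict with "camera_matrix" (3x3 intrinsics, pixels), "origin" and "orientation" of the camera in the world. Camera axes: x right, y down, z forward; pixel columns grow to the right and rows downward; lengths in m; the calibration is good to about 2 mm. A picture is of the moment at which its call begins: read the wrist's pose just before it. camera_info takes no time and is no camera call; for the wrist camera it gives the pose at the moment of the call.
- bot.sign_off(): hands the job in, once; it reports no verdict.
The state is a dict: "time": time; "q": joint angles; "joint_vel": joint speeds; "tau": joint torques, N m; "tool_pos": TCP position; "tcp_rot": TCP orientation; "wrist_force": force on the tool from outside, world axes, zero at the start; "wrist_torque": the same for the moment, N m; "width": finger opening in m.
Only numpy, scipy, OpenCV 4.12 (cv2) and the standard library are available. Lean on these libraries where they do the work, as an engineer would, in place of code of your own. Each camera call takes 0.05 s, during which the arm holds its last target.

## Working session

There is one attempt and no reset: what is moved stays moved. The work goes in short steps, Python scripts to look and compute and a tool call to move; the robot and the scene stay as the last step left them, time stands still between calls to the robot, and variables do not carry over. Pictures are saved under pics/ and viewed, and the job is handed in when it is done.

Besides the shell and the picture viewer there is one more tool, called after ">>>" by a JSON object that holds its "api" and its "payload", one argument or row to a line. send_rows: Moves the arm, as the interface text tells. Its arguments: {"type":"object","properties":{"targets":{"type":"array","items":{"type":"object","properties":{"slide":{"type":"array","items":{"type":"number"}},"spin":{"type":"number"},"hand":{"type":"number"}}}},"grip_force":{"type":"number"}},"required":["targets"]}

```bash
mkdir -p pics
cat > h.py <<'E'
import numpy as np, cv2
from station import bot, capture, camera_info
from scipy.spatial.transform import Rotation as R
def save(n,f):
    ci=camera_info(n); im=capture(n); cv2.imwrite('pics/'+f+'.png',im[:,:,::-1]); return im,ci
def cam(ci):
    K=np.array(ci['camera_matrix']);o=np.array(ci['origin']);r=np.array(ci['orientation'])
    if r.shape!=(3,3): r=R.from_euler('xyz',r).as_matrix() if r.size==3 else R.from_quat(r).as_matrix()
    return K,o,r
def ray(ci,u,v):
    K,o,r=cam(ci); d=r@np.linalg.solve(K,[u,v,1.]); return o,d/np.linalg.norm(d)
def onz(ci,u,v,z):
    o,d=ray(ci,u,v); return o+d*(z-o[2])/d[2]
def tri(c1,p1,c2,p2):
    o1,d1=ray(c1,*p1);o2,d2=ray(c2,*p2)
    A=np.stack([d1,-d2],1);s=np.linalg.lstsq(A,o2-o1,rcond=None)[0]
    a=o1+s[0]*d1;b=o2+s[1]*d2; return (a+b)/2,np.linalg.norm(a-b)
def proj(ci,p):
    K,o,r=cam(ci); c=K@(r.T@(np.array(p)-o)); return c[:2]/c[2]
E
python3 - <<'E'
from h import *
print(bot.get_obs())
for n in ['side','top','wrist']:
    im,ci=save(n,n+'0'); print(n,ci)
E
```

```text
{'time': 0.0, 'q': array([-1.43380529e+00,  2.59321679e-01,  1.53609380e+00, -2.35039676e-05,
        1.34802191e+00, -2.02798648e-01]), 'joint_vel': array([-1.62530738e-03,  9.65959100e-05, -2.32859915e-04,  4.56860437e-04,
       -1.46765252e-03,  2.80056412e-04]), 'tau': array([-2.90755963e-05, -4.37311256e+01, -2.83998746e+01,  7.17408140e-02,
        4.14561387e-02, -1.31975808e-04]), 'tool_pos': array([ 0.18324486, -0.51797733,  0.21782491]), 'tcp_rot': array([-3.14124355e+00,  1.81154078e-03, -1.23100111e+00]), 'wrist_force': array([-1.01909511,  0.13836874,  0.23699705]), 'wrist_torque': array([ 0.00438022, -0.00981472, -0.0404375 ]), 'width': 0.09294061245035759}
side {'camera_matrix': array([[431.61768151,   0.        , 254.86535022],
       [  0.        , 431.61768151, 188.48274356],
       [  0.        ,   0.        ,   1.        ]]), 'origin': array([0.09747185, 1.04040808, 0.85167026]), 'orientation': array([-2.13906396, -0.0105347 , -2.65245231])}
top {'camera_matrix': array([[478.30404038,   0.        , 253.60905027],
       [  0.        , 478.30404038, 188.49234137],
       [  0.        ,   0.        ,   1.        ]]), 'origin': array([0.48893191, 0.08625553, 1.60946638]), 'orientation': array([-3.06956492, -0.02025672, -1.55948867])}
wrist {'camera_matrix': array([[298.65976341,   0.        , 251.46645211],
       [  0.        , 298.65976341, 193.17898014],
       [  0.        ,   0.        ,   1.        ]]), 'origin': array([ 0.24501874, -0.49613138,  0.38460392]), 'orientation': array([ 2.89769412e+00,  1.90181738e-03, -1.22984233e+00])}
```

View pics/side0.png

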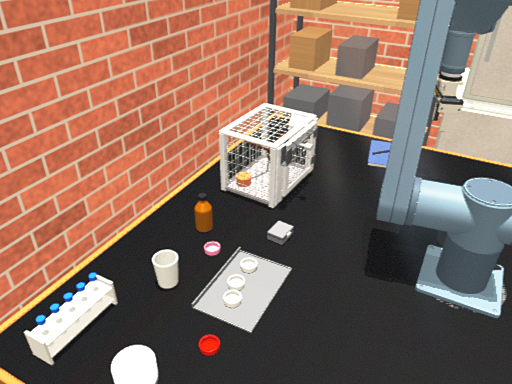

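View pics/top0.png

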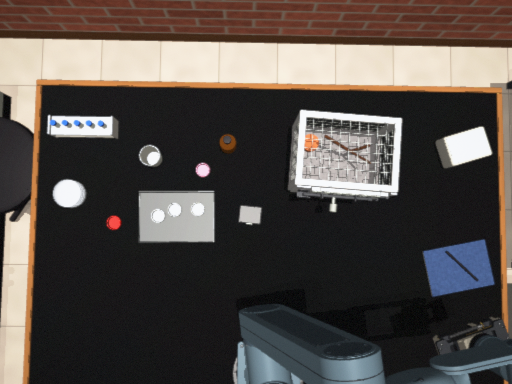

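View pics/wrist0.png

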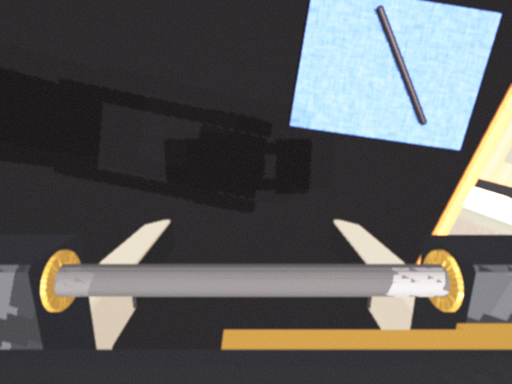

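The candidates for the dishes in the top view are three white ones on the tray at (158,216), (175,210) and (197,209). The look-alikes are red (114,223) off the tray and pink (203,170) off the tray. I choose the three white ones on the tray and check them in a crop. The knob is the white stub at about (333,207).

Run:
```python
from h import *
t=cv2.imread('pics/top0.png'); s=cv2.imread('pics/side0.png')
a=cv2.resize(t[180:250,130:270],None,fx=5.5,fy=5.5,interpolation=cv2.INTER_CUBIC)
cv2.imwrite('pics/c1.png',a)
a=cv2.resize(t[100:220,280:410],None,fx=5,fy=5,interpolation=cv2.INTER_CUBIC); 
cv2.imwrite('pics/c2.png',a[:600])
a=cv2.resize(s[100:205,215:325],None,fx=5.6,fy=5.6,interpolation=cv2.INTER_CUBIC)
cv2.imwrite('pics/c3.png',a)
ct=camera_info('top');cs=camera_info('side')
# dishes: white on tray
def blobs(im,lo,roi,amin):
    m=np.zeros(im.shape[:2],np.uint8);x0,x1,y0,y1=roi
    m[y0:y1,x0:x1]=(im[y0:y1,x0:x1].min(2)>lo)*255
    n,l,st,c=cv2.connectedComponentsWithStats(m)
    return [(c[i].round(1),st[i].tolist()) for i in range(1,n) if st[i][4]>amin]
for lo in (190,205,225):
  print(lo)
  for c,st in blobs(t,lo,(142,212,194,238),20): print('top',c,st,onz(ct,*c,.021).round(4))
  for c,st in blobs(s,lo,(200,285,255,320),20): print('side',c,st,onz(cs,*c,.021).round(4))
g=cv2.cvtColor(t,cv2.COLOR_BGR2GRAY)
m=((g>90)*255).astype(np.uint8); m[:, :130]=0;m[:,225:]=0;m[:185]=0;m[250:]=0
cn=max(cv2.findContours(m,0,2)[0],key=cv2.contourArea); r=cv2.minAreaRect(cn); print(r)
for p in cv2.boxPoints(r): print(p,onz(ct,*p,.006).round(4),onz(ct,*p,.016).round(4))
```

```text
190
top [173.8 209.2] [167, 202, 14, 15, 157] [0.5319 0.3187 0.021 ]
top [196.8 208.7] [190, 202, 15, 15, 167] [0.5344 0.2428 0.021 ]
top [157.3 215.3] [151, 208, 14, 15, 156] [0.5111 0.3726 0.021 ]
side [243.2 289. ] [200, 255, 85, 65, 3635] [0.4979 0.3346 0.021 ]
205
top [174.2 209.3] [168, 203, 13, 14, 138] [0.5315 0.3174 0.021 ]
top [197.1 209. ] [191, 203, 13, 13, 144] [0.5334 0.2418 0.021 ]
top [157.6 215.5] [151, 209, 14, 14, 140] [0.5104 0.3716 0.021 ]
side [243.3 289.2] [200, 255, 85, 65, 3483] [0.4973 0.3351 0.021 ]
225
top [174.8 209.3] [169, 203, 12, 13, 115] [0.5316 0.3154 0.021 ]
top [197.7 209. ] [191, 203, 13, 13, 121] [0.5335 0.2398 0.021 ]
top [158.  215.5] [152, 209, 12, 14, 118] [0.5104 0.3702 0.021 ]
side [248.3 263.1] [240, 257, 18, 13, 154] [0.5339 0.2412 0.021 ]
side [235.8 280.6] [227, 274, 19, 14, 178] [0.5303 0.3173 0.021 ]
side [232.1 296.8] [223, 289, 20, 15, 191] [0.5095 0.3719 0.021 ]
((176.5, 216.0), (50.0, 75.0), 90.0)
[139. 191.] [0.5917 0.4383 0.006 ] [0.5911 0.4361 0.016 ]
[214. 191.] [0.5949 0.1879 0.006 ] [0.5942 0.1873 0.016 ]
[214. 241.] [0.428 0.185 0.006] [0.4284 0.1844 0.016 ]
[139. 241.] [0.4254 0.4336 0.006 ] [0.4258 0.4314 0.016 ]
```

View pics/c1.png

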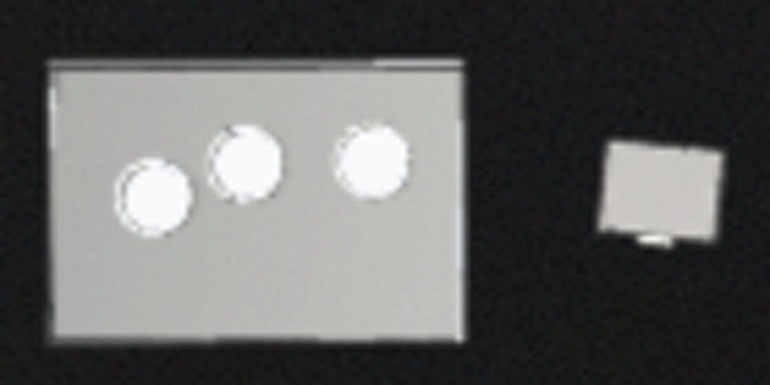

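View pics/c2.png

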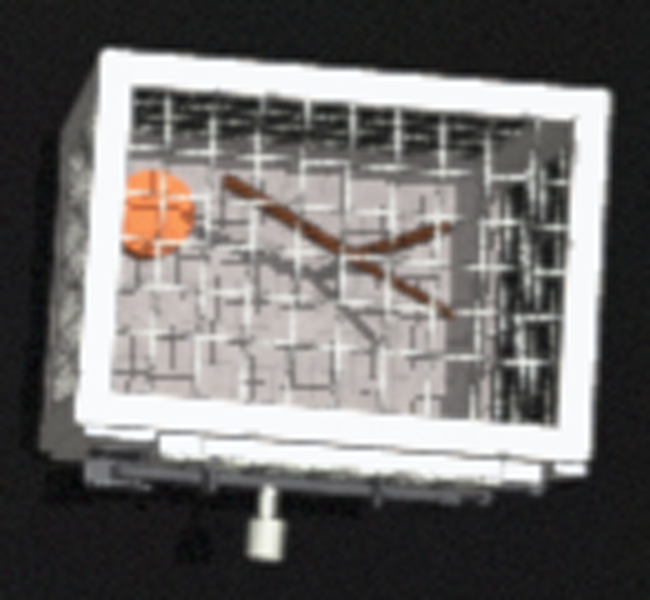

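View pics/c3.png

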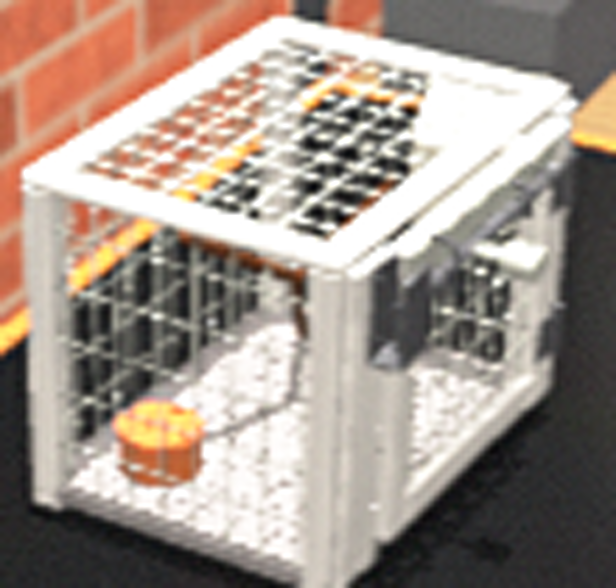

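```bash
cat >> h.py <<'E'
def yawof(o=None):
    o=o or bot.get_obs(); M=R.from_euler('xyz',o['tcp_rot']).as_matrix(); return M
def plan(target,spin=0,n=None,step=40,p=None,M=None):
    o=bot.get_obs(); p=o['tool_pos'] if p is None else np.array(p); M=yawof(o) if M is None else M
    d=np.array(target)-p; n=n or max(int(np.ceil(np.abs(M.T@d).max()*1000/step)),int(np.ceil(abs(spin)/7.1)),1)
    print('n',n,'total tool mm',(M.T@d*1000).round(1))
    for i in range(n):
        s=M.T@d/n*1000; print(s.round(1).tolist(),round(spin/n,2)); M=M@R.from_euler('z',spin/n,degrees=True).as_matrix()
def st():
    o=bot.get_obs(); print(round(o['time'],2),'p',o['tool_pos'].round(4),'rot',o['tcp_rot'].round(4),'F',o['wrist_force'].round(2),'T',o['wrist_torque'].round(2),'w',round(o['width'],4),'q',o['q'].round(2))
E
python3 - <<'E'
from h import *
plan((.489,.371,.10),spin=-70.5)
t=cv2.imread('pics/top0.png');ct=camera_info('top');cs=camera_info('side')
print(onz(ct,333,210,.2),onz(ct,333,203,.2))
E
```

```text
n 19 total tool mm [-736.3 -584.6  119.2]
[-38.8, -30.8, 6.3] -3.71
[-36.7, -33.2, 6.3] -3.71
[-34.5, -35.5, 6.3] -3.71
[-32.1, -37.7, 6.3] -3.71
[-29.6, -39.7, 6.3] -3.71
[-26.9, -41.5, 6.3] -3.71
[-24.2, -43.2, 6.3] -3.71
[-21.4, -44.6, 6.3] -3.71
[-18.4, -45.9, 6.3] -3.71
[-15.4, -47.0, 6.3] -3.71
[-12.3, -47.9, 6.3] -3.71
[-9.2, -48.6, 6.3] -3.71
[-6.1, -49.1, 6.3] -3.71
[-2.9, -49.4, 6.3] -3.71
[0.3, -49.5, 6.3] -3.71
[3.5, -49.4, 6.3] -3.71
[6.7, -49.0, 6.3] -3.71
[9.9, -48.5, 6.3] -3.71
[13.0, -47.7, 6.3] -3.71
[ 0.53023657 -0.17653281  0.2       ] [ 0.55093484 -0.17654688  0.2       ]
```

Run:
```python
from h import *
plan((.489,.371,.10),spin=-70.5,n=25)
```

```text
n 25 total tool mm [-736.3 -584.6  119.2]
[-29.5, -23.4, 4.8] -2.82
[-28.3, -24.8, 4.8] -2.82
[-27.0, -26.2, 4.8] -2.82
[-25.7, -27.5, 4.8] -2.82
[-24.3, -28.7, 4.8] -2.82
[-22.9, -29.9, 4.8] -2.82
[-21.4, -30.9, 4.8] -2.82
[-19.8, -32.0, 4.8] -2.82
[-18.2, -32.9, 4.8] -2.82
[-16.6, -33.7, 4.8] -2.82
[-14.9, -34.5, 4.8] -2.82
[-13.2, -35.2, 4.8] -2.82
[-11.4, -35.8, 4.8] -2.82
[-9.7, -36.3, 4.8] -2.82
[-7.9, -36.8, 4.8] -2.82
[-6.0, -37.1, 4.8] -2.82
[-4.2, -37.4, 4.8] -2.82
[-2.4, -37.5, 4.8] -2.82
[-0.5, -37.6, 4.8] -2.82
[1.3, -37.6, 4.8] -2.82
[3.2, -37.5, 4.8] -2.82
[5.0, -37.3, 4.8] -2.82
[6.8, -37.0, 4.8] -2.82
[8.7, -36.6, 4.8] -2.82
[10.4, -36.1, 4.8] -2.82
```

>>> {"api": "send_rows", "payload": {
  "targets": [
    {"slide": [-29.5, -23.5, 5], "spin": -2.8, "hand": 24},
    {"slide": [-28.3, -25, 5], "spin": -2.8, "hand": 24},
    {"slide": [-27, -26, 5], "spin": -2.8, "hand": 24},
    {"slide": [-25.7, -27.5, 5], "spin": -2.8, "hand": 24},
    {"slide": [-24.3, -28.7, 5], "spin": -2.8, "hand": 24},
    {"slide": [-23, -30, 5], "spin": -2.8, "hand": 24},
    {"slide": [-21.4, -31, 5], "spin": -2.8, "hand": 24},
    {"slide": [-20, -32, 5], "spin": -2.8, "hand": 24}
  ]
}}

```text
time: 0.82
tool_pos: [0.2817, -0.2318, 0.1783]
tcp_rot: [-3.141, -0.0, -0.838]
wrist_force: [2.4, 0.2, 0.6]
width: 0.0445
```

>>> {"api": "send_rows", "payload": {
  "targets": [
    {"slide": [-18, -33, 5], "spin": -2.8, "hand": 24},
    {"slide": [-16.5, -33.7, 5], "spin": -2.8, "hand": 24},
    {"slide": [-15, -34.5, 5], "spin": -2.8, "hand": 24},
    {"slide": [-13, -35, 5], "spin": -2.8, "hand": 24},
    {"slide": [-11.5, -36, 5], "spin": -2.8, "hand": 24},
    {"slide": [-9.7, -36.3, 5], "spin": -2.8, "hand": 24},
    {"slide": [-8, -37, 5], "spin": -2.8, "hand": 24},
    {"slide": [-6, -37, 5], "spin": -2.8, "hand": 24}
  ]
}}

```text
time: 1.48
tool_pos: [0.3809, 0.0524, 0.1385]
tcp_rot: [-3.141, -0.001, -0.447]
wrist_force: [1.3, -0.9, 0.7]
width: 0.0238
```

Run:
```python
from h import *
st()
M=yawof(); o=bot.get_obs()
plan((.489,.371,.10),spin=-np.degrees(-o['tcp_rot'][2]))
```

```text
1.48 p [0.3809 0.0524 0.1385] rot [-3.1415e+00 -5.0000e-04 -4.4650e-01] F [ 1.32 -0.94  0.67] T [-0.09 -0.05 -0.07] w 0.0238 q [-0.16  0.03  2.02 -0.    1.09  0.29]
n 9 total tool mm [ -40.1 -334.1   38.6]
[-4.5, -37.1, 4.3] -2.84
[-2.6, -37.3, 4.3] -2.84
[-0.8, -37.4, 4.3] -2.84
[1.1, -37.4, 4.3] -2.84
[2.9, -37.3, 4.3] -2.84
[4.8, -37.1, 4.3] -2.84
[6.6, -36.8, 4.3] -2.84
[8.4, -36.4, 4.3] -2.84
[10.2, -36.0, 4.3] -2.84
```

>>> {"api": "send_rows", "payload": {
  "targets": [
    {"slide": [-4.5, -37, 4.3], "spin": -2.8, "hand": 24},
    {"slide": [-2.6, -37.3, 4.3], "spin": -2.8, "hand": 24},
    {"slide": [-0.8, -37.4, 4.3], "spin": -2.8, "hand": 24},
    {"slide": [1, -37.4, 4.3], "spin": -2.8, "hand": 24},
    {"slide": [3, -37.3, 4.3], "spin": -2.8, "hand": 24},
    {"slide": [4.8, -37, 4.3], "spin": -2.8, "hand": 24},
    {"slide": [6.6, -36.8, 4.3], "spin": -2.8, "hand": 24},
    {"slide": [8.4, -36.4, 4.3], "spin": -2.8, "hand": 24}
  ]
}}

```text
time: 2.15
tool_pos: [0.4781, 0.335, 0.1036]
tcp_rot: [3.141, 0.001, -0.055]
wrist_force: [1.0, -0.3, 0.1]
width: 0.024
```

>>> {"api": "send_rows", "payload": {
  "targets": [
    {"slide": [0, 0, 0], "spin": -2.8, "hand": 24},
    {"slide": [0, 0, 0], "spin": 0, "hand": 24}
  ]
}}

```text
time: 2.32
tool_pos: [0.4778, 0.3347, 0.103]
tcp_rot: [3.141, 0.001, -0.005]
wrist_force: [-0.4, 0.1, 0.3]
width: 0.024
```

Run:
```python
from h import *
st()
im,ci=save('wrist','w1'); plan((.489,.371,.05))
```

```text
2.32 p [0.4778 0.3347 0.103 ] rot [ 3.141e+00  1.500e-03 -4.600e-03] F [-0.39  0.09  0.29] T [-0.08 -0.06 -0.01] w 0.024 q [0.42 0.42 1.61 0.   1.12 0.42]
n 2 total tool mm [ 11.3 -37.7  53.2]
[5.6, -18.9, 26.6] 0.0
[5.6, -18.9, 26.6] 0.0
```

View pics/w1.png

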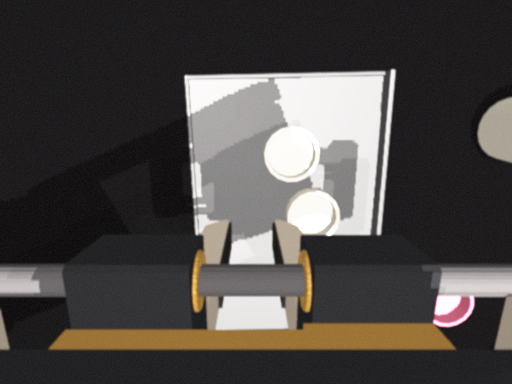

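```bash
python3 - <<'E'
from h import *
ci=camera_info('wrist')
for n,u,v,z in [('d3',292,153,.021),('d2',313.5,213,.021),('rim inner top',389,75,.016),('rim inner bot',378,230,.016),('rim outer',394,72,.016),('rim in floor',380,80,.003),('left outer',186,77,.006),('pts',196,232,.006),('right edge',290,74,.006)]: print(n,onz(ci,u,v,z).round(4))
E
python3 -c "
import cv2;a=cv2.imread('pics/w1.png');cv2.imwrite('pics/w1c.png',cv2.resize(a[60:240,180:400],None,fx=3.3,fy=3.3,interpolation=cv2.INTER_CUBIC))"
```

```text
d3 [0.5103 0.3721 0.021 ]
d2 [0.5304 0.3198 0.021 ]
rim inner top [0.5866 0.433  0.016 ]
rim inner bot [0.5903 0.3017 0.016 ]
rim outer [0.5903 0.4352 0.016 ]
rim in floor [0.5851 0.4308 0.003 ]
left outer [0.4227 0.434  0.006 ]
pts [0.4238 0.2969 0.006 ]
right edge [0.5089 0.4357 0.006 ]
```

View pics/w1c.png

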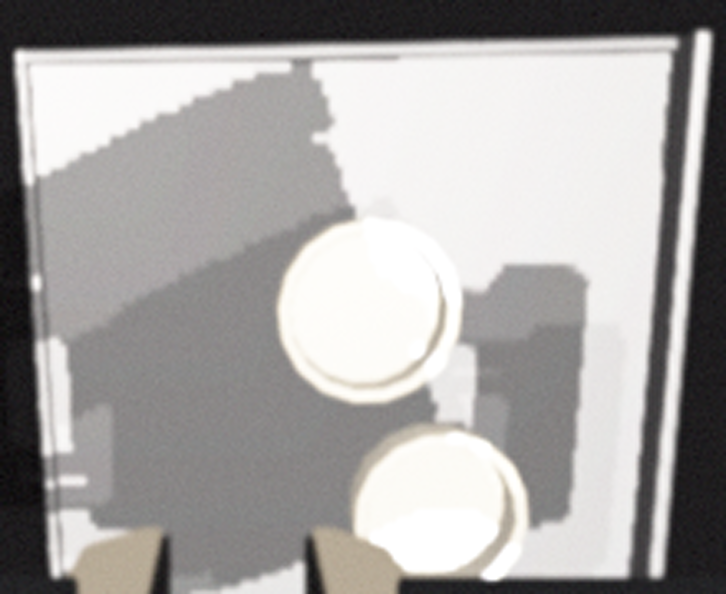

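>>> {"api": "send_rows", "payload": {
  "targets": [
    {"slide": [5, -18.5, 20], "spin": 0, "hand": 24},
    {"slide": [5.5, -18.5, 20], "spin": 0, "hand": 24},
    {"slide": [0, 0, 20], "spin": 0, "hand": 24},
    {"slide": [0, 0, 15], "spin": 0, "hand": 24},
    {"slide": [0, 0, 10], "spin": 0, "hand": 24},
    {"slide": [0, 0, 6], "spin": 0, "hand": 24},
    {"slide": [0, 0, 0], "spin": 0, "hand": 24},
    {"slide": [0, 0, 0], "spin": 0, "hand": 24}
  ]
}}

```text
time: 3.03
tool_pos: [0.4893, 0.3694, 0.0139]
tcp_rot: [-3.141, -0.0, -0.011]
wrist_force: [0.7, -0.0, -0.1]
width: 0.0237
```

>>> {"api": "send_rows", "payload": {
  "targets": [
    {"slide": [-0.5, -2, 2.5], "spin": 0, "hand": 24},
    {"slide": [0, 0, 0], "spin": 0, "hand": 10},
    {"slide": [0, 0, 0], "spin": 0, "hand": 0},
    {"slide": [0, 0, 0], "spin": 0, "hand": 0},
    {"slide": [0, 0, 0], "spin": 0, "hand": 0},
    {"slide": [0, 0, 0], "spin": 0, "hand": 0}
  ],
  "grip_force": 6
}}

```text
time: 3.53
tool_pos: [0.4888, 0.3721, 0.0113]
tcp_rot: [-3.141, -0.001, -0.009]
wrist_force: [-0.3, -0.1, 2.8]
width: 0.0049
```

Run:
```python
from h import *
st()
save('side','s1'); save('top','t1')
a=cv2.imread('pics/s1.png')[220:330,180:310];b=cv2.imread('pics/t1.png')[170:255,120:230]
cv2.imwrite('pics/s1c.png',np.hstack([cv2.resize(a,(400,338)),cv2.resize(b,(400,338))]))
```

```text
3.53 p [0.4888 0.3721 0.0113] rot [-3.1412e+00 -9.0000e-04 -9.2000e-03] F [-0.31 -0.05  2.81] T [-0.03 -0.09  0.  ] w 0.0049 q [ 0.47  0.57  1.61 -0.    0.96  0.48]
```

View pics/s1c.png

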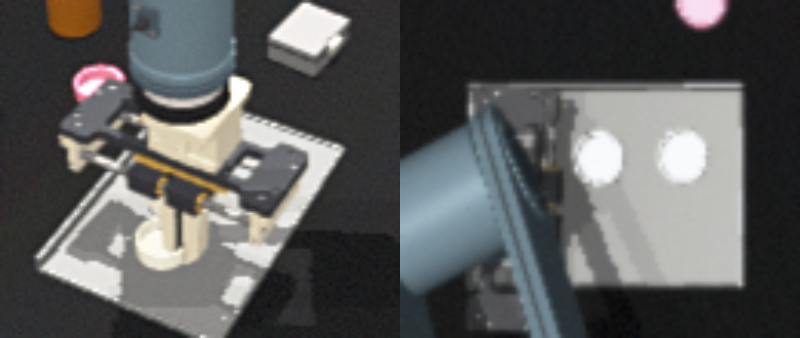

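>>> {"api": "send_rows", "payload": {
  "targets": [
    {"slide": [8, 0, -0.5], "spin": 0, "hand": 0},
    {"slide": [14, 0, 0], "spin": 0, "hand": 0},
    {"slide": [14, 0, 0], "spin": 0, "hand": 0},
    {"slide": [12, -1, 0], "spin": 0, "hand": 0},
    {"slide": [6, 0, 0], "spin": 0, "hand": 0},
    {"slide": [0, 0, 0], "spin": 0, "hand": 0}
  ]
}}

```text
time: 4.13
tool_pos: [0.5444, 0.3722, 0.0112]
tcp_rot: [-3.141, -0.001, -0.01]
wrist_force: [0.8, -0.3, 0.7]
width: 0.0048
```

>>> {"api": "send_rows", "payload": {
  "targets": [
    {"slide": [1.5, 0, 0], "spin": 0, "hand": 0},
    {"slide": [0, 0, 0], "spin": 0, "hand": 0}
  ]
}}

```text
time: 4.3
tool_pos: [0.544, 0.3723, 0.0112]
tcp_rot: [3.142, -0.0, -0.009]
wrist_force: [0.4, 0.6, 0.6]
width: 0.0051
```

>>> {"api": "send_rows", "payload": {
  "targets": [
    {"slide": [1.5, 0, 0], "spin": 0, "hand": 0},
    {"slide": [0, 0, 0], "spin": 0, "hand": 0}
  ]
}}

```text
time: 4.47
tool_pos: [0.5447, 0.3723, 0.0112]
tcp_rot: [3.141, 0.001, -0.009]
wrist_force: [-1.0, 0.2, 2.1]
width: 0.0049
```

>>> {"api": "send_rows", "payload": {
  "targets": [
    {"slide": [1.5, 0, 0], "spin": 0, "hand": 0},
    {"slide": [0, 0, 0], "spin": 0, "hand": 0},
    {"slide": [0, 0, 0], "spin": 0, "hand": 0}
  ]
}}

```text
time: 4.72
tool_pos: [0.5454, 0.3724, 0.0112]
tcp_rot: [3.141, 0.003, -0.009]
wrist_force: [-5.4, 0.3, 5.6]
width: 0.0048
```

Run:
```python
from h import *
st();save('side','s2')
a=cv2.imread('pics/s2.png')[230:330,190:310]
cv2.imwrite('pics/s2c.png',cv2.resize(a,None,fx=6,fy=6,interpolation=cv2.INTER_CUBIC))
```

```text
4.72 p [0.5454 0.3724 0.0112] rot [ 3.141e+00  2.700e-03 -8.900e-03] F [-5.43  0.32  5.56] T [-0.03  0.86 -0.02] w 0.0048 q [0.43 0.64 1.48 0.   1.03 0.44]
```

View pics/s2c.png

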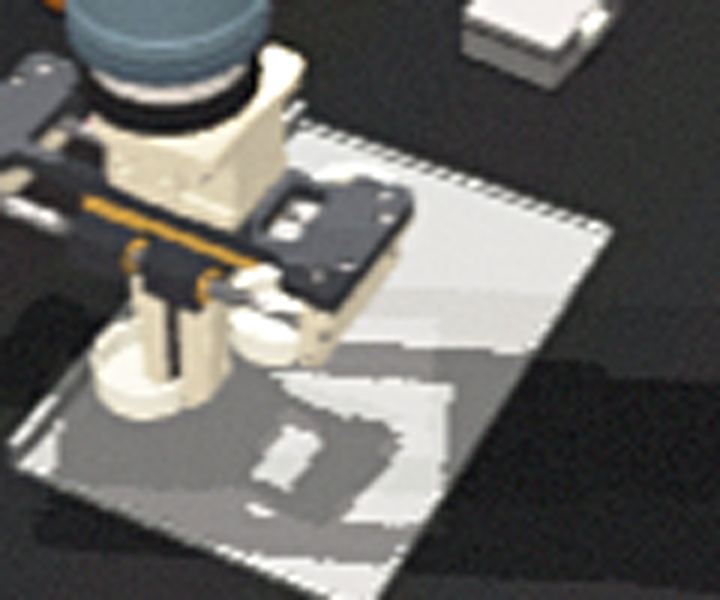

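>>> {"api": "send_rows", "payload": {
  "targets": [
    {"slide": [0, 0, 0], "spin": 0, "hand": 24},
    {"slide": [0, 0, 0], "spin": 0, "hand": 24},
    {"slide": [0, 0, 0], "spin": 0, "hand": 24},
    {"slide": [0, 0, -20], "spin": 0, "hand": 24},
    {"slide": [0, 0, -15], "spin": 0, "hand": 24},
    {"slide": [-19, 27, 0], "spin": 0, "hand": 24},
    {"slide": [-19, 27, 0], "spin": 0, "hand": 24},
    {"slide": [0, 0, 0], "spin": 0, "hand": 24}
  ]
}}

```text
time: 5.43
tool_pos: [0.5035, 0.3145, 0.045]
tcp_rot: [3.138, 0.006, -0.01]
wrist_force: [-0.0, -0.7, -0.9]
width: 0.0238
```

Run:
```python
from h import *
st(); save('side','s3');im,ci=save('wrist','w3'); plan((.510,.318,.0125))
a=cv2.imread('pics/s3.png')[230:330,190:310]
cv2.imwrite('pics/s3c.png',cv2.resize(a,None,fx=4,fy=4,interpolation=cv2.INTER_CUBIC))
```

```text
5.43 p [0.5035 0.3145 0.045 ] rot [ 3.1376  0.0064 -0.0098] F [-0.04 -0.75 -0.9 ] T [-0.05 -0.03  0.01] w 0.0238 q [ 0.37  0.5   1.63 -0.    1.02  0.38]
n 1 total tool mm [ 1.7 -0.1 33.9]
[1.7, -0.1, 33.9] 0.0
```

View pics/s3c.png

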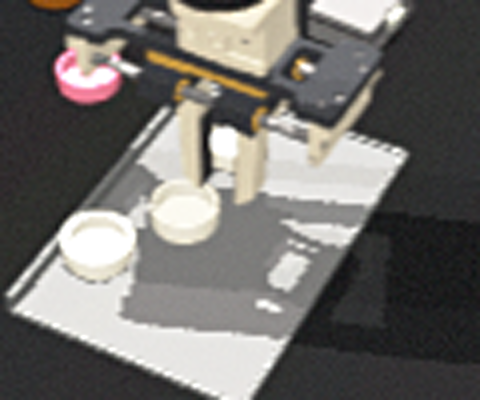

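View pics/w3.png

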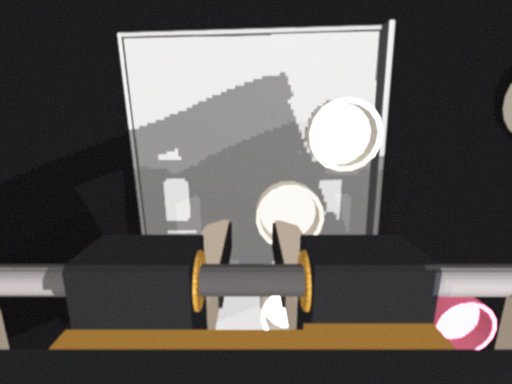

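Run:
```python
from h import *
st();ci=camera_info('wrist');cs=camera_info('side')
print(onz(ci,345,134,.021).round(4),onz(ci,290,214,.021).round(4))
s=cv2.imread('pics/s3.png');print(onz(cs,190+97/4,230+242/4,.021),onz(cs,190+185/4,230+210/4,.021))
plan((.510,.318,.0125))
```

```text
5.53 p [0.5083 0.318  0.0464] rot [-3.1416e+00 -2.0000e-04 -1.0600e-02] F [-0.04 -0.17 -0.41] T [-0.03 -0.11 -0.07] w 0.0241 q [ 0.37  0.51  1.62 -0.    1.01  0.38]
[0.567  0.3747 0.021 ] [0.5334 0.322  0.021 ]
[0.56150874 0.37532734 0.021     ] [0.52569862 0.32286166 0.021     ]
n 1 total tool mm [ 1.7 -0.1 33.9]
[1.7, -0.1, 33.9] 0.0
```

>>> {"api": "send_rows", "payload": {
  "targets": [
    {"slide": [1, -1, 15], "spin": 0, "hand": 24},
    {"slide": [0, 0, 12], "spin": 0, "hand": 24},
    {"slide": [0, 0, 7], "spin": 0, "hand": 24},
    {"slide": [0, 0, 0], "spin": 0, "hand": 24},
    {"slide": [0, 0, 0], "spin": 0, "hand": 10},
    {"slide": [0, 0, 0], "spin": 0, "hand": 0},
    {"slide": [0, 0, 0], "spin": 0, "hand": 0},
    {"slide": [0, 0, 0], "spin": 0, "hand": 0}
  ]
}}

```text
time: 6.2
tool_pos: [0.51, 0.32, 0.0128]
tcp_rot: [-3.141, -0.001, -0.009]
wrist_force: [0.6, 0.7, -0.0]
width: 0.0046
```

>>> {"api": "send_rows", "payload": {
  "targets": [
    {"slide": [0, 0, 0], "spin": 0, "hand": 0},
    {"slide": [0, 0, 0], "spin": 0, "hand": 0}
  ]
}}

```text
time: 6.37
tool_pos: [0.5099, 0.3199, 0.0128]
tcp_rot: [-3.141, -0.001, -0.009]
wrist_force: [0.3, 0.7, 0.7]
width: 0.0046
```

>>> {"api": "send_rows", "payload": {
  "targets": [
    {"slide": [6, 2, 0], "spin": 0, "hand": 0},
    {"slide": [10, 3, 0], "spin": 0, "hand": 0},
    {"slide": [10, 3, 0], "spin": 0, "hand": 0},
    {"slide": [7, 1.2, 0], "spin": 0, "hand": 0},
    {"slide": [2, 0, 0], "spin": 0, "hand": 0},
    {"slide": [1.5, 0, 0], "spin": 0, "hand": 0},
    {"slide": [0, 0, 0], "spin": 0, "hand": 0},
    {"slide": [0, 0, 0], "spin": 0, "hand": 0}
  ]
}}

```text
time: 7.03
tool_pos: [0.5462, 0.3095, 0.0125]
tcp_rot: [3.141, 0.001, -0.01]
wrist_force: [-2.6, -2.4, 6.9]
width: 0.0045
```

>>> {"api": "send_rows", "payload": {
  "targets": [
    {"slide": [1.5, 0, 0], "spin": 0, "hand": 0},
    {"slide": [0, 0, 0], "spin": 0, "hand": 0},
    {"slide": [0, 0, 0], "spin": 0, "hand": 0}
  ]
}}

```text
time: 7.28
tool_pos: [0.5463, 0.3095, 0.0123]
tcp_rot: [3.141, 0.003, -0.01]
wrist_force: [-6.0, -1.6, 7.3]
width: 0.0048
```

>>> {"api": "send_rows", "payload": {
  "targets": [
    {"slide": [0, 0, 0], "spin": 0, "hand": 24},
    {"slide": [0, 0, 0], "spin": 0, "hand": 24},
    {"slide": [0, 0, 0], "spin": 0, "hand": 24},
    {"slide": [0, 0, -20], "spin": 0, "hand": 24},
    {"slide": [0, 0, -15], "spin": 0, "hand": 24},
    {"slide": [-18, 34, 0], "spin": 0, "hand": 24},
    {"slide": [-18, 34, 0], "spin": 0, "hand": 24},
    {"slide": [0, 0, 0], "spin": 0, "hand": 24}
  ]
}}

```text
time: 7.95
tool_pos: [0.506, 0.2379, 0.0459]
tcp_rot: [3.138, 0.006, -0.01]
wrist_force: [-1.2, 0.3, -0.6]
width: 0.024
```

Run:
```python
from h import *
st(); save('side','s4');im,ci=save('wrist','w4'); st(); plan((.5125,.2413,.0125))
a=cv2.imread('pics/s4.png')[230:330,190:310]
a=cv2.resize(a,None,fx=3.6,fy=3.6,interpolation=cv2.INTER_CUBIC)
b=cv2.resize(im[20:260,120:420,::-1],(450,360)); cv2.imwrite('pics/s4c.png',np.hstack([a[:360,:340],b]))
```

```text
7.95 p [0.506  0.2379 0.0459] rot [ 3.1381  0.0065 -0.0104] F [-1.2   0.25 -0.58] T [-0.02 -0.05  0.03] w 0.024 q [ 0.24  0.45  1.72 -0.    0.98  0.25]
8.05 p [0.5106 0.2414 0.0472] rot [ 3.1415e+00  2.0000e-04 -1.1400e-02] F [0.12 0.64 0.29] T [-0.06 -0.07  0.07] w 0.0242 q [ 0.24  0.45  1.71 -0.    0.98  0.26]
n 1 total tool mm [ 1.9  0.1 34.7]
[1.9, 0.1, 34.7] 0.0
```

View pics/s4c.png

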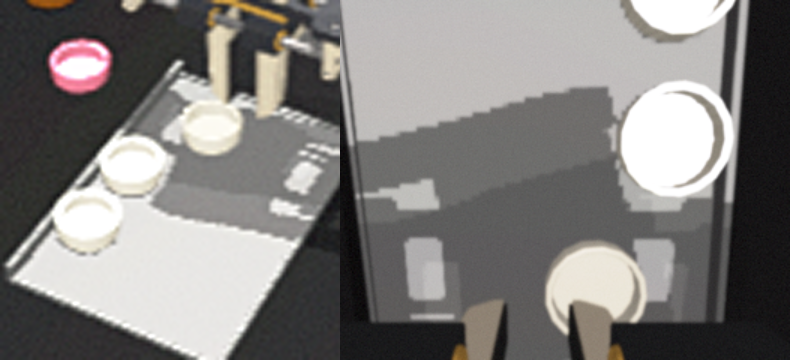

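Run:
```python
from h import *
ci=camera_info('wrist');cs=camera_info('side')
print(onz(ci,344,112,.021).round(4),onz(ci,290.7,214.5,.021).round(4))
for u,v in [(88,218),(133,160),(211,123)]: print(onz(cs,190+u/3.6,230+v/3.6,.021).round(4))
```

```text
[0.5681 0.3115 0.021 ] [0.5363 0.2448 0.021 ]
[0.561  0.3753 0.021 ]
[0.5632 0.3087 0.021 ]
[0.531  0.2446 0.021 ]
```

>>> {"api": "send_rows", "payload": {
  "targets": [
    {"slide": [1.5, -2, 15], "spin": 0, "hand": 24},
    {"slide": [0, 0, 12], "spin": 0, "hand": 24},
    {"slide": [0, 0, 7.5], "spin": 0, "hand": 24},
    {"slide": [0, 0, 0], "spin": 0, "hand": 24},
    {"slide": [0, 0, 0], "spin": 0, "hand": 10},
    {"slide": [0, 0, 0], "spin": 0, "hand": 0},
    {"slide": [0, 0, 0], "spin": 0, "hand": 0},
    {"slide": [0, 0, 0], "spin": 0, "hand": 0}
  ]
}}

```text
time: 8.72
tool_pos: [0.5129, 0.2447, 0.0134]
tcp_rot: [-3.141, -0.001, -0.009]
wrist_force: [0.9, 0.1, 0.9]
width: 0.0033
```

>>> {"api": "send_rows", "payload": {
  "targets": [
    {"slide": [0, 0, 0], "spin": 0, "hand": 0},
    {"slide": [0, 0, 0], "spin": 0, "hand": 0}
  ]
}}

```text
time: 8.88
tool_pos: [0.5129, 0.2447, 0.0134]
tcp_rot: [-3.141, -0.001, -0.009]
wrist_force: [0.7, 0.7, 1.7]
width: 0.0036
```

>>> {"api": "send_rows", "payload": {
  "targets": [
    {"slide": [6, -1, 0], "spin": 0, "hand": 0},
    {"slide": [9, -1.5, 0], "spin": 0, "hand": 0},
    {"slide": [9, -1.5, 0], "spin": 0, "hand": 0},
    {"slide": [6, -0.5, 0], "spin": 0, "hand": 0},
    {"slide": [3, 0, 0], "spin": 0, "hand": 0},
    {"slide": [1.5, 0, 0], "spin": 0, "hand": 0},
    {"slide": [0, 0, 0], "spin": 0, "hand": 0},
    {"slide": [0, 0, 0], "spin": 0, "hand": 0}
  ]
}}

```text
time: 9.55
tool_pos: [0.547, 0.2488, 0.0131]
tcp_rot: [-3.141, 0.0, -0.009]
wrist_force: [-3.1, 0.1, 5.1]
width: 0.0033
```

>>> {"api": "send_rows", "payload": {
  "targets": [
    {"slide": [1.5, 0, 0], "spin": 0, "hand": 0},
    {"slide": [0, 0, 0], "spin": 0, "hand": 0},
    {"slide": [0, 0, 0], "spin": 0, "hand": 0}
  ]
}}

```text
time: 9.8
tool_pos: [0.5479, 0.2487, 0.0131]
tcp_rot: [3.142, 0.001, -0.009]
wrist_force: [-4.2, -0.5, 6.7]
width: 0.0033
```

>>> {"api": "send_rows", "payload": {
  "targets": [
    {"slide": [0, 0, 0], "spin": 0, "hand": 24},
    {"slide": [0, 0, 0], "spin": 0, "hand": 24},
    {"slide": [0, 0, 0], "spin": 0, "hand": 24},
    {"slide": [0, 0, -20], "spin": 0, "hand": 24},
    {"slide": [0, 0, -40], "spin": 0, "hand": 60},
    {"slide": [0, 15, -35], "spin": 0, "hand": 60},
    {"slide": [0, 38, -10], "spin": 0, "hand": 60},
    {"slide": [0, 36, 0], "spin": 0, "hand": 60}
  ]
}}

```text
time: 10.47
tool_pos: [0.5504, 0.1598, 0.1218]
tcp_rot: [-3.141, -0.008, -0.006]
wrist_force: [0.1, 0.5, -0.4]
width: 0.0461
```

Run:
```python
from h import *
st(); save('top','t5');im,ci=save('wrist','w5'); print(ci['origin'])
np.save('w5.npy',np.array([ci['camera_matrix']],dtype=float));import pickle;pickle.dump(ci,open('w5.pkl','wb'))
st()
```

```text
10.47 p [0.5504 0.1598 0.1218] rot [-3.1409 -0.0084 -0.0063] F [ 0.1   0.46 -0.41] T [-0.06 -0.11 -0.02] w 0.0461 q [ 0.09  0.38  1.62 -0.    1.14  0.09]
[0.54835772 0.22004525 0.28620991]
10.57 p [0.5486 0.1554 0.1188] rot [ 3.1399e+00 -2.1000e-03 -1.3000e-02] F [-0.11  0.83 -0.49] T [ 0.   -0.08 -0.06] w 0.054 q [ 0.08  0.38  1.62 -0.    1.14  0.1 ]
```

View pics/w5.png

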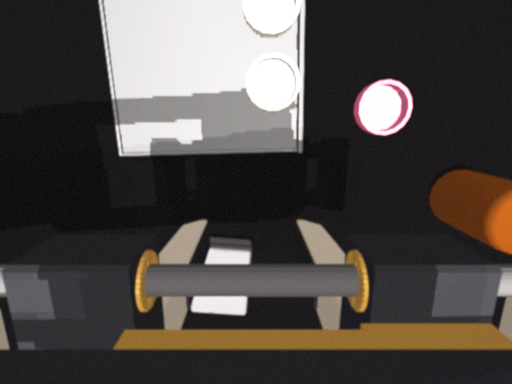

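View pics/t5.png

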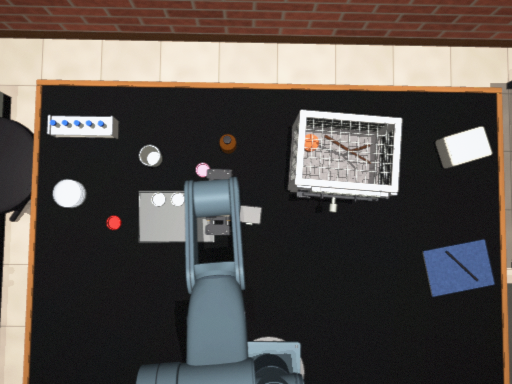

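Run:
```python
from h import *
ct=camera_info('top');cs=camera_info('side')
P={k:onz(ct,280+u/5,100+v/5,.235)for k,(u,v) in dict(fl=(80,422),fr=(592,462),bl=(102,50),br=(611,92)).items()}
for k in P: print(k,P[k].round(4))
y=P['fl']-P['fr'];print(np.linalg.norm(y),'yaw',np.arctan2(-y[0],y[1]));y=P['bl']-P['br'];print(np.linalg.norm(y),'yaw',np.arctan2(-y[0],y[1]));x=P['bl']-P['fl'];print(np.linalg.norm(x),np.arctan2(x[1],x[0]))
x=P['br']-P['fr'];print(np.linalg.norm(x),np.arctan2(x[1],x[0]))
for a in [(266,538)]:
  for b in [(515,255)]:
    print(tri(ct,(280+a[0]/5,100+a[1]/5),cs,(215+b[0]/5.6,100+b[1]/5.6)))
print(onz(ct,280+266/5,100+538/5,.205))
s=cv2.imread('pics/side0.png');cv2.imwrite('pics/c4.png',cv2.resize(s[120:175,270:325],None,fx=10,fy=10,interpolation=cv2.INTER_CUBIC))
```

```text
fl [ 0.6018 -0.0628  0.235 ]
fr [ 0.5824 -0.3602  0.235 ]
bl [ 0.8201 -0.0746  0.235 ]
br [ 0.8    -0.3737  0.235 ]
0.29805329321739554 yaw -0.06516549750162987
0.2998051263316651 yaw -0.06727169461888916
0.21859355435154915 -0.05405158286986942
0.21794966125178183 -0.062053709932118
(array([ 0.53915856, -0.17555939,  0.20427075]), np.float64(0.004230041868804738))
[ 0.53716358 -0.17619666  0.205     ]
```

View pics/c4.png

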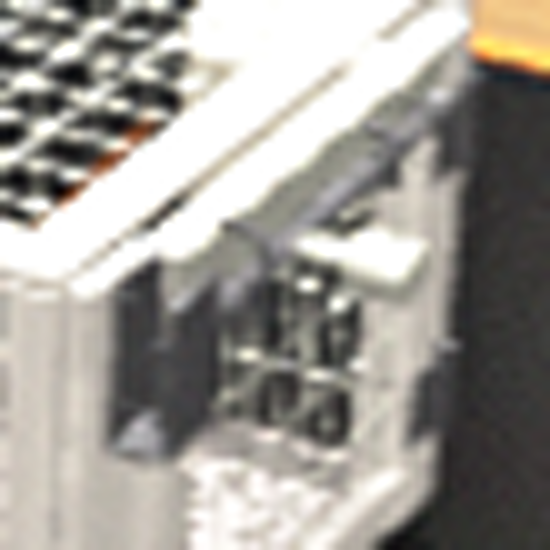

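Run:
```python
from h import *
cs=camera_info('side');ct=camera_info('top')
for p in [(.5375,-.176,.2),(.5265,-.1755,.2),(.5485,-.1765,.2)]: print(proj(cs,p),proj(ct,p))
o=bot.get_obs();plan((.53,-.15,.28),spin=-np.degrees(1.51-o['tcp_rot'][2]),n=13)
```

```text
[308.02460536 146.76958866] [332.81874843 207.53970066]
[311.06593186 147.57194437] [332.65254232 211.26113707]
[305.00308378 145.97245783] [332.9847657  203.82249234]
n 13 total tool mm [ -14.2  305.9 -160.7]
[-1.1, 23.5, -12.4] -6.71
[-3.8, 23.2, -12.4] -6.71
[-6.5, 22.6, -12.4] -6.71
[-9.1, 21.7, -12.4] -6.71
[-11.6, 20.5, -12.4] -6.71
[-13.9, 19.0, -12.4] -6.71
[-16.0, 17.2, -12.4] -6.71
[-18.0, 15.3, -12.4] -6.71
[-19.6, 13.0, -12.4] -6.71
[-21.0, 10.7, -12.4] -6.71
[-22.1, 8.1, -12.4] -6.71
[-22.9, 5.5, -12.4] -6.71
[-23.4, 2.8, -12.4] -6.71
```

>>> {"api": "send_rows", "payload": {
  "targets": [
    {"slide": [-1, 23.5, -20], "spin": -6.7, "hand": 60},
    {"slide": [-4, 23, -20], "spin": -6.7, "hand": 60},
    {"slide": [-6.5, 22.5, -20], "spin": -6.7, "hand": 60},
    {"slide": [-9, 21.7, -20], "spin": -6.7, "hand": 60},
    {"slide": [-11.5, 20.5, -20], "spin": -6.7, "hand": 60},
    {"slide": [-14, 19, -20], "spin": -6.7, "hand": 60},
    {"slide": [-16, 17, -20], "spin": -6.7, "hand": 60},
    {"slide": [-18, 15, -20], "spin": -6.7, "hand": 60}
  ]
}}

```text
time: 11.23
tool_pos: [0.5365, -0.0283, 0.2783]
tcp_rot: [-3.141, -0.0, 0.932]
wrist_force: [0.6, -0.3, -1.2]
width: 0.0599
```

>>> {"api": "send_rows", "payload": {
  "targets": [
    {"slide": [-19.6, 13, 0], "spin": -6.7, "hand": 60},
    {"slide": [-21, 10.7, 0], "spin": -6.7, "hand": 60},
    {"slide": [-22, 8, 0], "spin": -6.7, "hand": 60},
    {"slide": [-23, 5.5, 0], "spin": -6.7, "hand": 60},
    {"slide": [-23.4, 3, 0], "spin": -6.7, "hand": 60},
    {"slide": [0, 0, 0], "spin": 0, "hand": 60},
    {"slide": [0, 0, 0], "spin": 0, "hand": 60}
  ]
}}

```text
time: 11.82
tool_pos: [0.53, -0.1459, 0.277]
tcp_rot: [-3.141, -0.001, 1.507]
wrist_force: [-0.1, 1.0, 0.5]
width: 0.06
```

Run:
```python
from h import *
import pickle
st(); im,ci=save('wrist','w6');pickle.dump(ci,open('w6.pkl','wb')); 
im,ct=save('top','t6')
a=cv2.resize(im[180:250,130:270,::-1],None,fx=5.5,fy=5.5,interpolation=cv2.INTER_CUBIC)
cv2.imwrite('pics/t6c.png',a)
def blobs(im,lo,roi,amin):
    m=np.zeros(im.shape[:2],np.uint8);x0,x1,y0,y1=roi
    m[y0:y1,x0:x1]=(im[y0:y1,x0:x1].min(2)>lo)*255
    n,l,st,c=cv2.connectedComponentsWithStats(m)
    return [(c[i].round(1),st[i].tolist()) for i in range(1,n) if st[i][4]>amin]
for lo in (190,205,225):
  for c,s in blobs(im,lo,(142,212,193,238),20): print('top',lo,c,s,onz(ct,*c,.021).round(4))
```

```text
11.82 p [ 0.53   -0.1459  0.277 ] rot [-3.1407e+00 -8.0000e-04  1.5072e+00] F [-0.11  0.97  0.48] T [ 0.08 -0.18 -0.  ] w 0.06 q [-0.47  0.23  1.43  0.    1.48 -1.98]
top 190 [157.9 199.2] [151, 193, 14, 13, 143] [0.5643 0.372  0.021 ]
top 190 [176.8 199. ] [170, 193, 14, 13, 147] [0.5658 0.3096 0.021 ]
top 190 [194.9 198.9] [188, 193, 15, 14, 160] [0.5668 0.2497 0.021 ]
top 205 [158.  199.2] [151, 193, 14, 13, 134] [0.5643 0.3716 0.021 ]
top 205 [177.2 199.1] [171, 193, 13, 13, 133] [0.5654 0.3082 0.021 ]
top 205 [195.1 198.9] [189, 193, 13, 13, 140] [0.5668 0.2491 0.021 ]
top 225 [158.5 199.2] [153, 193, 12, 13, 116] [0.5644 0.37   0.021 ]
top 225 [195.5 198.9] [189, 193, 13, 13, 120] [0.5669 0.2478 0.021 ]
top 225 [177.6 199.4] [171, 194, 13, 12, 117] [0.5645 0.3069 0.021 ]
```

View pics/w6.png

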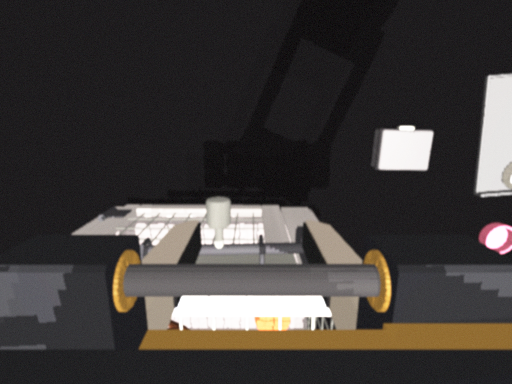

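View pics/t6c.png

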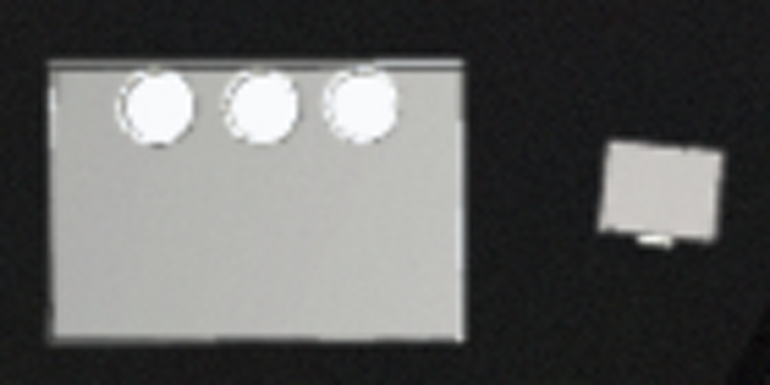

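Run:
```python
from h import *
im,cs=save('side','s7')
def blobs(im,lo,roi,amin):
    m=np.zeros(im.shape[:2],np.uint8);x0,x1,y0,y1=roi
    m[y0:y1,x0:x1]=(im[y0:y1,x0:x1].min(2)>lo)*255
    n,l,st,c=cv2.connectedComponentsWithStats(m)
    return [(c[i].round(1),st[i].tolist()) for i in range(1,n) if st[i][4]>amin]
for lo in (215,225,232):
  for c,s in blobs(im,lo,(195,262,242,310),20): print(lo,c,s,onz(cs,*c,.021).round(4))
cv2.imwrite('pics/s7c.png',cv2.resize(im[240:310,195:295,::-1],None,fx=8,fy=8,interpolation=cv2.INTER_CUBIC))
```

```text
215 [211.9 248.3] [206, 246, 13, 6, 59] [0.6581 0.2368 0.021 ]
215 [236.7 286.5] [195, 252, 67, 58, 2383] [0.5173 0.3349 0.021 ]
225 [211.9 248.3] [206, 246, 13, 6, 57] [0.6581 0.2368 0.021 ]
225 [237.  260.8] [228, 253, 18, 14, 146] [0.5665 0.2482 0.021 ]
225 [226.3 274.3] [217, 267, 19, 14, 162] [0.565  0.3091 0.021 ]
225 [214.1 289.3] [205, 282, 19, 15, 186] [0.5641 0.3719 0.021 ]
232 [212.  248.2] [206, 246, 13, 6, 55] [0.6581 0.2363 0.021 ]
232 [237.2 261. ] [229, 254, 17, 13, 134] [0.5656 0.2486 0.021 ]
232 [226.4 274.3] [217, 267, 19, 14, 153] [0.5648 0.3089 0.021 ]
232 [214.1 289.3] [205, 282, 19, 15, 177] [0.5641 0.3719 0.021 ]
```

View pics/s7c.png

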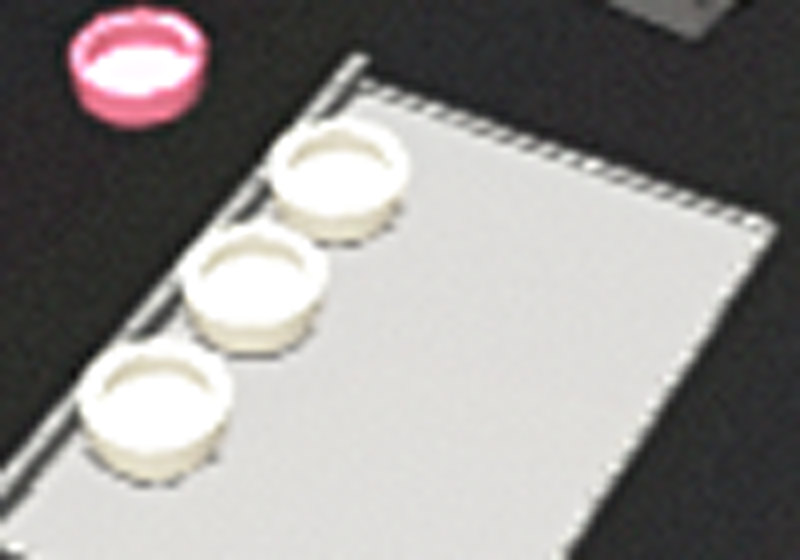

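The dishes stand against the rim with gaps of about 17 and 14.5 mm, agreed by two cameras, so I accept them. Next is the knob, seen at wrist pixel about (218,210).

Run:
```python
from h import *
import pickle
st();ci=pickle.load(open('w6.pkl','rb'));a=cv2.imread('pics/w6.png')
cv2.imwrite('pics/w6c.png',cv2.resize(a[180:270,140:300],None,fx=5,fy=5,interpolation=cv2.INTER_CUBIC))
for p in [(.5375,-.176,.2105),(.5265,-.1755,.2105),(.5485,-.1765,.2105),(.5265,-.1755,.2),(.5375,-.176,.2)]: print(p,proj(ci,p).round(1))
```

```text
11.97 p [ 0.53   -0.1442  0.2775] rot [-3.1412e+00 -7.0000e-04  1.5101e+00] F [-0.01 -0.33 -0.25] T [ 0.04 -0.18 -0.08] w 0.0599 q [-0.47  0.23  1.44  0.    1.48 -1.98]
(0.5375, -0.176, 0.2105) [215.2 215.7]
(0.5265, -0.1755, 0.2105) [214.6 202.8]
(0.5485, -0.1765, 0.2105) [215.8 228.4]
(0.5265, -0.1755, 0.2) [216.1 199.4]
(0.5375, -0.176, 0.2) [216.7 211.9]
```

View pics/w6c.png

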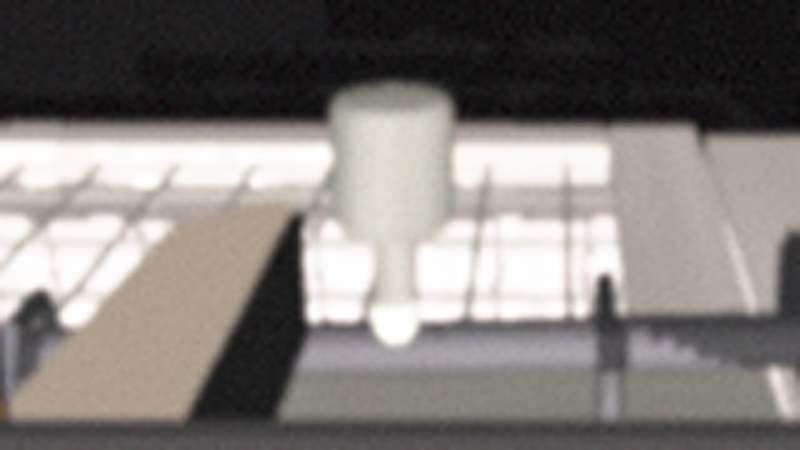

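>>> {"api": "send_rows", "payload": {
  "targets": [
    {"slide": [-15, 4.5, 0], "spin": 0, "hand": 60},
    {"slide": [-15, 4.5, 20], "spin": 0, "hand": 60},
    {"slide": [0, 0, 25], "spin": 0, "hand": 50},
    {"slide": [0, 0, 25], "spin": 0, "hand": 50},
    {"slide": [0, 0, 18], "spin": 0, "hand": 50},
    {"slide": [0, 0, 8], "spin": 0, "hand": 50},
    {"slide": [0, 0, 0], "spin": 0, "hand": 50},
    {"slide": [0, 0, 0], "spin": 0, "hand": 50}
  ]
}}

```text
time: 12.63
tool_pos: [0.5375, -0.1757, 0.1822]
tcp_rot: [3.141, 0.0, 1.511]
wrist_force: [0.3, -0.5, -0.1]
width: 0.0498
```

Run:
```python
from h import *
st(); im,ci=save('wrist','w8'); im2,cs=save('side','s8'); st()
a=cv2.resize(im2[110:190,250:340,::-1],None,fx=6,fy=6,interpolation=cv2.INTER_CUBIC)
cv2.imwrite('pics/s8c.png',a)
```

```text
12.63 p [ 0.5375 -0.1757  0.1822] rot [3.1413e+00 2.0000e-04 1.5112e+00] F [ 0.35 -0.53 -0.15] T [ 0.02 -0.11 -0.03] w 0.0498 q [-0.51  0.31  1.55 -0.    1.28 -2.02]
12.73 p [ 0.5381 -0.1761  0.1833] rot [3.1391e+00 1.2000e-03 1.5112e+00] F [ 0.69 -0.39  0.31] T [ 0.01 -0.12  0.  ] w 0.0501 q [-0.51  0.31  1.55 -0.    1.28 -2.02]
```

View pics/w8.png

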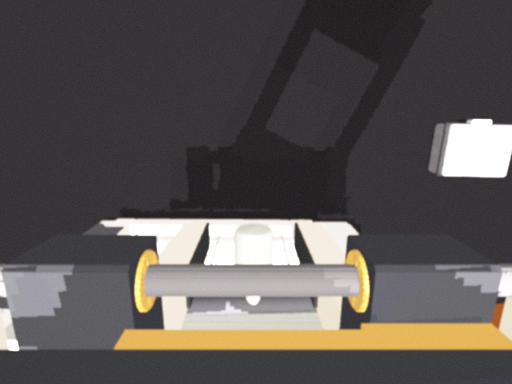

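View pics/s8c.png

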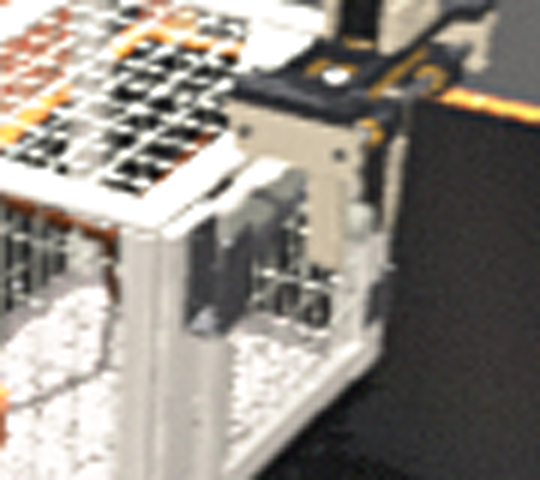

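>>> {"api": "send_rows", "payload": {
  "targets": [
    {"slide": [0, -2, 0], "spin": 0, "hand": 40},
    {"slide": [0, 0, 0], "spin": 0, "hand": 28},
    {"slide": [0, 0, 0], "spin": 0, "hand": 23},
    {"slide": [0, 0, 0], "spin": 0, "hand": 15},
    {"slide": [0, 0, 0], "spin": 0, "hand": 15},
    {"slide": [0, 0, 0], "spin": 0, "hand": 15}
  ],
  "grip_force": 8
}}

```text
time: 13.23
tool_pos: [0.5351, -0.1756, 0.1819]
tcp_rot: [3.141, -0.0, 1.511]
wrist_force: [-0.2, 0.3, 0.7]
width: 0.0208
```

>>> {"api": "send_rows", "payload": {
  "targets": [
    {"slide": [0, 0, 0], "spin": 0, "hand": 10},
    {"slide": [0, 0, 0], "spin": 0, "hand": 10},
    {"slide": [0, 0, 0], "spin": 0, "hand": 10}
  ],
  "grip_force": 35
}}

```text
time: 13.48
tool_pos: [0.5351, -0.1756, 0.1818]
tcp_rot: [3.142, -0.0, 1.511]
wrist_force: [-0.3, 0.4, 1.9]
width: 0.0201
```

>>> {"api": "send_rows", "payload": {
  "targets": [
    {"slide": [0, 0, -2], "spin": 0, "hand": 10},
    {"slide": [0, 0, -2], "spin": 0, "hand": 10},
    {"slide": [0, 0, -2], "spin": 0, "hand": 10},
    {"slide": [0, 0, -2], "spin": 0, "hand": 10},
    {"slide": [0, 0, 0], "spin": 0, "hand": 10},
    {"slide": [0, 0, 0], "spin": 0, "hand": 10}
  ]
}}

```text
time: 13.98
tool_pos: [0.5348, -0.1754, 0.1896]
tcp_rot: [-3.141, -0.0, 1.511]
wrist_force: [-0.3, 0.7, -4.0]
width: 0.0199
```

>>> {"api": "send_rows", "payload": {
  "targets": [
    {"slide": [0, 0, -1.5], "spin": 0, "hand": 10},
    {"slide": [0, 0, 0], "spin": 0, "hand": 10}
  ]
}}

```text
time: 14.15
tool_pos: [0.5349, -0.1754, 0.1913]
tcp_rot: [-3.141, -0.0, 1.511]
wrist_force: [-0.1, 0.5, -5.2]
width: 0.0201
```

Run:
```python
from h import *
st(); im2,cs=save('side','s9'); st()
a=cv2.resize(im2[110:190,250:340,::-1],None,fx=4.4,fy=4.4,interpolation=cv2.INTER_CUBIC)
b=cv2.imread('pics/s8.png')[110:190,250:340];b=cv2.resize(b,None,fx=4.4,fy=4.4,interpolation=cv2.INTER_CUBIC)
cv2.imwrite('pics/s9c.png',np.hstack([b,a]))
```

```text
14.15 p [ 0.5349 -0.1754  0.1913] rot [-3.1412e+00 -3.0000e-04  1.5109e+00] F [-0.12  0.54 -5.22] T [ 0.46 -0.04 -0.1 ] w 0.0201 q [-0.52  0.3   1.54  0.    1.3  -2.03]
14.2 p [ 0.5349 -0.1754  0.1912] rot [-3.1412e+00 -3.0000e-04  1.5109e+00] F [-0.15  0.19 -3.98] T [ 0.4  -0.04 -0.11] w 0.0201 q [-0.52  0.3   1.55  0.    1.3  -2.03]
```

View pics/s9c.png

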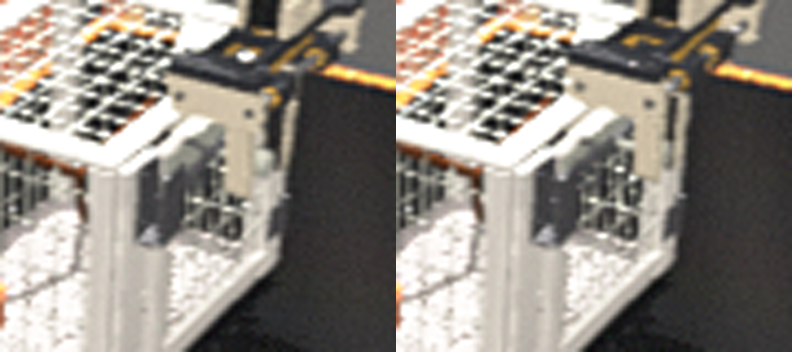

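>>> {"api": "send_rows", "payload": {
  "targets": [
    {"slide": [-2, 0, 0], "spin": 0, "hand": 10},
    {"slide": [-3, 0, 0], "spin": 0, "hand": 10},
    {"slide": [-3, 0, 0], "spin": 0, "hand": 10},
    {"slide": [-3, 0, 0], "spin": 0, "hand": 10}
  ]
}}

```text
time: 14.53
tool_pos: [0.5342, -0.1867, 0.1911]
tcp_rot: [-3.141, -0.0, 1.511]
wrist_force: [-1.4, 0.9, -4.1]
width: 0.02
```

>>> {"api": "send_rows", "payload": {
  "targets": [
    {"slide": [-3, 0, 0], "spin": 0, "hand": 10},
    {"slide": [-3, 0, 0], "spin": 0, "hand": 10},
    {"slide": [-3, 0, 0], "spin": 0, "hand": 10},
    {"slide": [-3, 0, 0], "spin": 0, "hand": 10}
  ]
}}

```text
time: 14.87
tool_pos: [0.5335, -0.1989, 0.1911]
tcp_rot: [-3.141, -0.0, 1.511]
wrist_force: [-2.1, 1.1, -4.4]
width: 0.0205
```

>>> {"api": "send_rows", "payload": {
  "targets": [
    {"slide": [-3, 0, 0], "spin": 0, "hand": 10},
    {"slide": [-3, 0, 0], "spin": 0, "hand": 10},
    {"slide": [-3, 0, 0], "spin": 0, "hand": 10},
    {"slide": [0, 0, 0], "spin": 0, "hand": 10},
    {"slide": [0, 0, 0], "spin": 0, "hand": 10}
  ]
}}

```text
time: 15.28
tool_pos: [0.5332, -0.2083, 0.1913]
tcp_rot: [3.141, 0.001, 1.511]
wrist_force: [-1.7, -1.1, -4.8]
width: 0.0201
```

Run:
```python
from h import *
st();o=bot.get_obs();M=yawof(o);r=o['tool_pos']-np.array([.5768,-.3376,o['tool_pos'][2]])
for n in(12,16):
  D=R.from_euler('z',25/n,degrees=True).as_matrix()
  print(n,25/n,(M.T@(D@r-r)*1000).round(2))
D=R.from_euler('z',25,degrees=True).as_matrix();print(o['tool_pos']-r+D@r)
```

```text
15.28 p [ 0.5332 -0.2083  0.1913] rot [3.1414e+00 1.0000e-03 1.5105e+00] F [-1.71 -1.09 -4.82] T [ 0.17  0.13 -0.16] w 0.0201 q [-0.57  0.32  1.52 -0.    1.3  -2.08]
12 2.0833333333333335 [-1.95 -4.56  0.  ]
16 1.5625 [-1.45 -3.43  0.  ]
[ 0.48265098 -0.23885228  0.19125321]
```

>>> {"api": "send_rows", "payload": {
  "targets": [
    {"slide": [-0.7, -1.7, 0], "spin": -0.8, "hand": 10},
    {"slide": [-1.4, -3.4, 0], "spin": -1.6, "hand": 10},
    {"slide": [-1.5, -3.4, 0], "spin": -1.6, "hand": 10},
    {"slide": [-1.4, -3.4, 0], "spin": -1.5, "hand": 10}
  ]
}}

```text
time: 15.62
tool_pos: [0.5216, -0.2127, 0.1914]
tcp_rot: [3.14, 0.001, 1.609]
wrist_force: [1.0, -1.4, -5.1]
width: 0.0201
```

Run:
```python
from h import *
st()
save('top','t10');a=cv2.imread('pics/t10.png')[100:230,280:420];cv2.imwrite('pics/t10c.png',cv2.resize(a,None,fx=4.5,fy=4.5,interpolation=cv2.INTER_CUBIC))
```

```text
15.62 p [ 0.5216 -0.2127  0.1914] rot [3.1402e+00 1.0000e-03 1.6090e+00] F [ 1.03 -1.39 -5.06] T [ 0.21 -0.24 -0.18] w 0.0201 q [-0.59  0.3   1.55  0.    1.29 -2.19]
```

View pics/t10c.png

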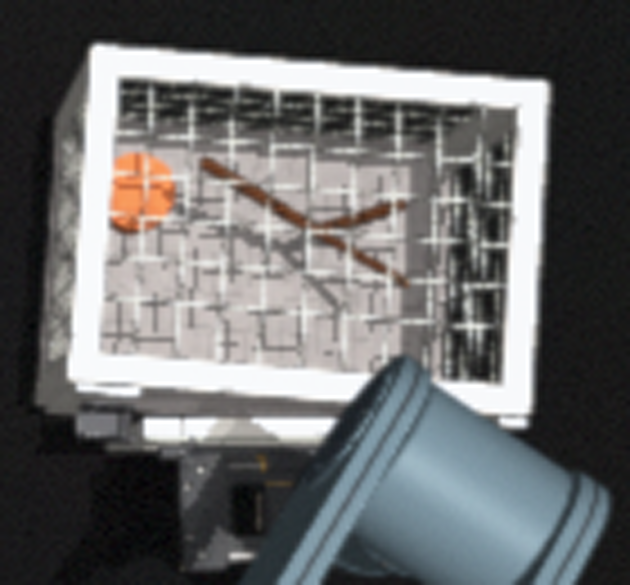

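>>> {"api": "send_rows", "payload": {
  "targets": [
    {"slide": [-1.4, -3.4, 0], "spin": -1.6, "hand": 10},
    {"slide": [-1.5, -3.4, 0], "spin": -1.6, "hand": 10},
    {"slide": [-1.4, -3.4, 0], "spin": -1.5, "hand": 10},
    {"slide": [-1.5, -3.5, 0], "spin": -1.6, "hand": 10}
  ]
}}

```text
time: 16.0
tool_pos: [0.5086, -0.2193, 0.1915]
tcp_rot: [3.14, 0.001, 1.718]
wrist_force: [1.4, 0.1, -5.4]
width: 0.0199
```

Run:
```python
from h import *
st()
save('side','s10');a=cv2.imread('pics/s10.png')[95:215,215:345];cv2.imwrite('pics/s10c.png',cv2.resize(a,None,fx=4.8,fy=4.8,interpolation=cv2.INTER_CUBIC))
```

```text
16.0 p [ 0.5086 -0.2193  0.1915] rot [3.1400e+00 9.0000e-04 1.7181e+00] F [ 1.41  0.11 -5.44] T [ 0.32 -0.26 -0.17] w 0.0199 q [-0.61  0.28  1.57  0.    1.29 -2.33]
```

View pics/s10c.png

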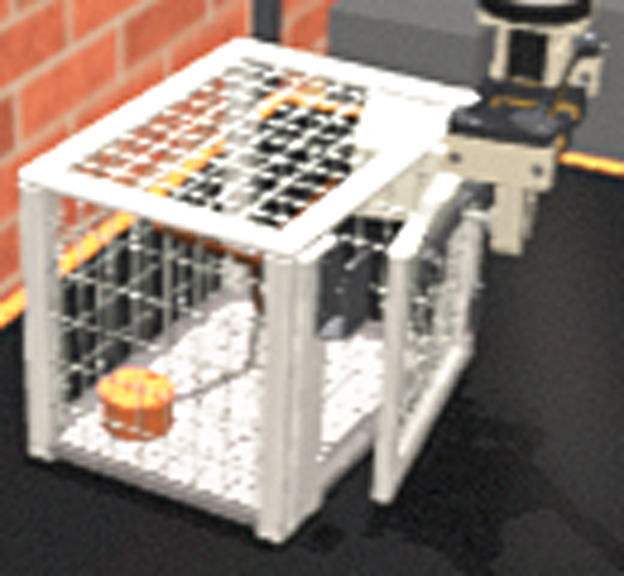

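>>> {"api": "send_rows", "payload": {
  "targets": [
    {"slide": [-1.4, -3.4, 0], "spin": -1.6, "hand": 10},
    {"slide": [-1.5, -3.4, 0], "spin": -1.6, "hand": 10},
    {"slide": [-1.4, -3.4, 0], "spin": -1.5, "hand": 10},
    {"slide": [-1.5, -3.5, 0], "spin": -1.6, "hand": 10},
    {"slide": [-1.4, -3.4, 0], "spin": -1.5, "hand": 10},
    {"slide": [-1.5, -3.4, 0], "spin": -1.6, "hand": 10},
    {"slide": [-1.4, -3.4, 0], "spin": -1.5, "hand": 10},
    {"slide": [-1.5, -3.4, 0], "spin": -1.6, "hand": 10}
  ]
}}

```text
time: 16.72
tool_pos: [0.4853, -0.2368, 0.1916]
tcp_rot: [3.14, 0.001, 1.936]
wrist_force: [3.3, 0.3, -4.4]
width: 0.0201
```

>>> {"api": "send_rows", "payload": {
  "targets": [
    {"slide": [-0.6, -1.4, 0], "spin": -0.7, "hand": 10},
    {"slide": [0, 0, 0], "spin": 0, "hand": 10},
    {"slide": [0, 0, 0], "spin": 0, "hand": 10}
  ]
}}

```text
time: 16.97
tool_pos: [0.484, -0.238, 0.1915]
tcp_rot: [3.14, 0.001, 1.946]
wrist_force: [3.8, -0.9, -4.4]
width: 0.0199
```

Run:
```python
from h import *
st()
im,ct=save('top','t11');im2,cs=save('side','s11')
a=cv2.resize(im[100:235,280:415,::-1],None,fx=2.9,fy=2.9,interpolation=cv2.INTER_CUBIC)
b=cv2.resize(im2[95:230,215:350,::-1],None,fx=2.9,fy=2.9,interpolation=cv2.INTER_CUBIC)
cv2.imwrite('pics/g11.png',np.hstack([a,b]))
o=bot.get_obs();r0=np.array([-.0436,.1293]);r=o['tool_pos'][:2]-[.5768,-.3376]
print(np.degrees(np.arctan2(r[1],r[0])-np.arctan2(r0[1],r0[0])),np.linalg.norm(r),np.linalg.norm(r0),np.degrees(o['tcp_rot'][2]-1.511))
st()
```

```text
16.97 p [ 0.484  -0.238   0.1915] rot [3.1403e+00 9.0000e-04 1.9462e+00] F [ 3.82 -0.89 -4.4 ] T [ 0.35 -0.53 -0.15] w 0.0199 q [-0.66  0.26  1.6   0.    1.28 -2.61]
24.360833015952363 0.13629412510479152 0.13645310549782294 24.96588116547348
17.07 p [ 0.4839 -0.2379  0.1915] rot [3.1406e+00 8.0000e-04 1.9467e+00] F [ 3.81  0.52 -4.89] T [ 0.39 -0.52 -0.14] w 0.0199 q [-0.66  0.26  1.6   0.    1.28 -2.61]
```

View pics/g11.png

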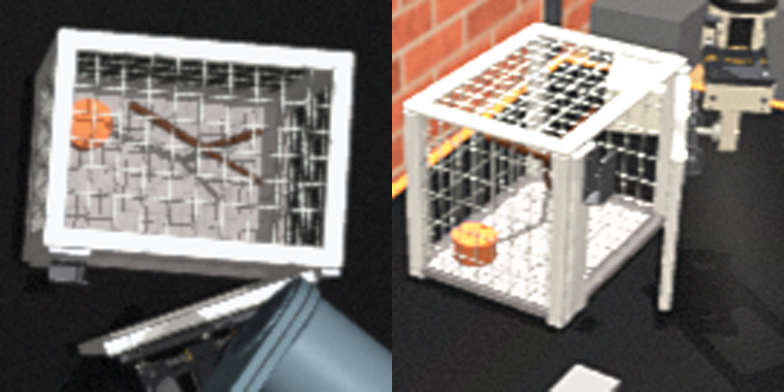

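Run:
```python
from h import *
a=cv2.imread('pics/t11.png').astype(int);b=cv2.imread('pics/t6.png').astype(int);c=cv2.imread('pics/top0.png').astype(int)
for n,(x0,x1,y0,y1) in dict(dishes=(142,212,193,238),bottle=(215,242,130,156),beaker=(135,165,140,170),box=(235,266,200,230)).items():
    print(n,'max diff',abs((a if n!='dishes' else a)[y0:y1,x0:x1]-(c if n!='dishes' else b)[y0:y1,x0:x1]).max(2).__gt__(60).sum())
st(); bot.sign_off()
```

```text
dishes max diff 0
bottle max diff 0
beaker max diff 0
box max diff 0
17.07 p [ 0.4839 -0.2379  0.1915] rot [3.1406e+00 8.0000e-04 1.9467e+00] F [ 3.81  0.52 -4.89] T [ 0.39 -0.52 -0.14] w 0.0199 q [-0.66  0.26  1.6   0.    1.28 -2.61]
the job is handed in; nothing more can be done
```

The three white dishes are against the tray's back rim and the cage gate is held open at about 25°. I handed the job in at 17.1 s of the 61 s allowed.

- **Dishes:** I gripped each dish by its wall and slid it back until it met the rim, with about 4–6 N of push. The top and side views put the gaps at about 17 mm and 14 mm. That is 2–3 mm short of perfectly even, and I left it.
- **Bolt:** I lifted the knob about 9.4 mm (roughly 0.094 rad) and then drew it about 33 mm. The force along the draw stayed near 1–2 N, so the nose did not catch on the keeper's lip.
- **Gate:** The tool's turn reads 25.0° and its path about the estimated hinge reads 24.4°. The top picture shows about 25°. The gripper is still holding the knob at 35 N, against a spring pull of about 4 N.
- **Left alone:** The last top picture shows no change at the bottle, beaker or slide box, and the dishes have not moved since I set them.

No check failed. The only disagreement was in the dish positions along the row, where the wrist camera read 2–3 mm differently from the other two.

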